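# Fold the wide recipe stand flat

### The job

Two ratchet recipe stands are propped up on the worktop to the right of the hob. Fold away the wider one: raise its board by the steel grip through its remaining notches and past the top, until the pawl tips back and lets go, then lower the board gently all the way down flat and let go of it. Leave the narrow stand propped as it is.

Things in the scene. Friction and masses are not known exactly. Their poses are not given: they have to be found in the camera images.
- wide_stand_hinge (a point): Middle of the wide stand's hinge, 62 mm above the worktop; frame fixed. Axes: x level from the hinge to where the board's free end lies when flat (away from the robot), y along the hinge, z up. Wooden board 160 mm wide (y), 8 thick, reaching 142 from the hinge, low ledge at the hinge. On its +y side: steel quarter disc with notch pins and a brass pawl. Dark steel frame below.
- wide_stand_grip (a point): Centre of the wide board's steel grip: round bar, diameter 16 mm, 24 long along the hinge (y), on a neck 8 wide, 30 beyond the board's free edge, 172 from the hinge. At board angle a: hinge + 172 cos a along stand x, + 172 sin a up (62 above worktop when flat). Pinch it from above across its flat ends, fingers closing along y; it turns between the pads, so the gripper can stay pointing down.
- wide_stand_board (a joint): Angle of the wide board, rad: 0 flat, grows as raised, stop at 1.6 (just past upright). About 0.3 kg, hinge lightly damped: falls if not held or propped. Notches hold it at about 0.35, 0.7, 1.05; it starts resting in the first or second. Raised to about 1.3 it knocks the pawl over backwards (1.4 to 1.55 is surely enough); then nothing holds it up.
- wide_stand_pawl (a joint): Angle of the wide stand's brass pawl (bar 10 mm thick, 43 long, standing on the frame beside the board), rad: -0.1 to -0.17 while it leans against the notch pins and props the board; about +0.49 once tipped over backwards, where it stays by its own weight and lets the board down.
- narrow_stand_board (a joint): Board angle, rad, of the other, narrow recipe stand (board 100 mm wide and 105 long, otherwise the same make), farther back on the worktop: 0 flat, grows as raised. It rests in its middle notch at about 0.7 and is to be left so.

How it is judged:
By the outcome, as a careful person would: the job done as asked, in the order asked, and still so for the second after the job is handed in, with the robot touching nothing.
It also fails if it takes over 35 s, if anything falls off the work surface, if the arm or the gripper's body presses on something with over 40 N, if the wrist force passes 120 N, or if a joint passes its speed limit or range.

### The arm

A 7-joint arm with a two-finger parallel gripper is mounted at the origin on a cart in front of the work surface, level with it; the furniture and walls round the work are solid. World frame = base frame: x ahead of the robot, y to its left, z up, the work surface at z = 0. Lengths are in m, angles in rad, forces in N, time in s.
With the tool pointing down it reaches from about 0.425 to 0.875 m from the base axis. Payload 9.9 kg.
Tool frame: the origin (TCP) lies midway between the tips of the shut fingers; the grasp point (between the pads) lies 19 mm behind it; z points along the fingers, y is the line along which they close (so a half turn about z gives the same grasp; the last joint's range is limited). The gripper opens to 85 mm and grips with 20 to 120 N. Pads are 22 mm wide; open, the fingers measure 114 mm over their backs; the gripper's body (76 mm by 85 mm) begins 54 mm behind the grasp point. The pads swing forward as they close: fully open they stand 13 mm farther back than shut.
Start: joints at [-1.24, 0.576, 0.025, 1.437, -0.015, 1.129, -0.057], TCP at [0.272, 0.618, 0.231] pointing down, gripper open.
Joint ranges: [-2.76, 2.76], [-0.34, 2.15], [-1.52, 1.57], [0.19, 2.46], [-1.09, 4.23], [0.17, 1.99], [-2.82, 2.82]. Speed limits (rad/s): [2.22, 2.22, 3.01, 3.01, 3.14, 3.14, 3.14].

### API

Orientations are given as a unit quaternion [x, y, z, w].
In Python, from cell import get_state, read_camera, get_calibration, finish_job gives the robot as it stands. The module is installed in compiled form; this text tells all that it offers.
- The arm moves only by the tool jog_arm, never from a script. Its argument "increments" is a list of rows, each an object with "grip": the opening, from 0 (shut) to 1 (fully open); "travel": the shift along the tool's x, y, z in m, a list of three; "turn": the turn about the tool's z in units of 6 degrees (1.0 is 6 degrees). A call has exactly 10 rows; each row is the pose to reach, as a shift and turn from the pose commanded when the call began, along the tool's axes at that moment; what a row does not reach only later rows make up. A row lasts 1/10 s, in which the tool goes at most 50 mm and 8.59 degrees, less where a joint would pass 70% of its speed; a pose out of reach is approached as far as the arm can. A call with a gripper value outside its range is refused whole. The fingers move at their own pace and stop on an object; the grip force is fixed at half the most. Time passes only in rows, so rows that repeat a pose let the fingers close, or fill a call up. It gives the time, the measured TCP pose, the force, the opening and the grip force at its end, in the units of the state.
- get_state(): the state, without advancing time (a new reading comes with each control period).
- read_camera(name): name is "side" or "top" or "wrist"; returns the picture (420x560x3 uint8, red, green, blue); there is no depth.
- get_calibration(name): a dict with "fx", "fy", "cx", "cy" (pixels), "cam_to_world" (4x4, takes a point from camera to world coordinates). Camera axes: x right, y down, z forward; pixel columns grow to the right and rows downward; lengths in m; the calibration is good to about 2 mm. A picture is of the moment at which its call begins: read the wrist's pose just before it. get_calibration takes no time and is no camera call; for the wrist camera it gives the pose at the moment of the call.
- finish_job(): hands the job in; it is judged then, once.
The state is a dict: "time": time; "q": joint angles; "joint_vel": joint speeds; "effort": joint torques, N m; "tcp_pos": TCP position; "orientation": TCP orientation; "ft_force": force on the tool from outside, world axes, zero at the start; "wrist_torque": the same for the moment, N m; "grip_width": finger opening in m; "grip_force": force on a finger pad.
Only numpy, scipy, OpenCV 4.12 (cv2) and the standard library are available. Lean on these libraries where they do the work, as an engineer would, in place of code of your own. Each camera call takes 0.05 s, during which the arm holds its last target. There are 200 camera calls.

## Working session

There is one attempt and no reset: what is moved stays moved. The work goes in short steps, Python scripts to look and compute and a tool call to move; the robot and the scene stay as the last step left them, time stands still between calls to the robot, and variables do not carry over. Pictures are saved under pics/ and viewed, at most 10 in all, crops included, and the job is handed in when it is done.

Besides the shell and the picture viewer there is one more tool, called after "Emit:" as name(argument=value, ...) on one line, values as JSON. jog_arm: Moves the arm, as the interface text tells. Its arguments: {"type":"object","properties":{"increments":{"type":"array"}},"required":["increments"]}

```bash
mkdir -p pics; python3 - <<'E'
from cell import *
import cv2,numpy as np
s=get_state();print(s['time'],s['tcp_pos'],s['orientation'],s['grip_width'],s['ft_force'])
for n in('top','side'):
    im=read_camera(n);cv2.imwrite(f'pics/{n}0.png',im[:,:,::-1]);c=get_calibration(n)
    print(n,c['fx'],c['cx'],c['cy'],np.round(c['cam_to_world'],3).tolist())
E
```

```text
0.0 [0.27182193 0.6173434  0.23041001] [ 2.05904134e-01  9.78571802e-01 -8.33311438e-04 -1.46872840e-04] 0.08541091925396477 [-0.29746569  0.30821128  0.2676299 ]
top 519.5213271730171 291.23239554867075 207.24055528102915 [[-0.004, -0.982, 0.188, 0.384], [-1.0, -0.0, -0.021, -0.292], [0.021, -0.188, -0.982, 0.9], [0.0, 0.0, 0.0, 1.0]]
side 460.17010389437775 283.32295823590505 200.0975424515498 [[-0.944, -0.185, 0.274, 0.306], [-0.33, 0.562, -0.758, 0.351], [-0.014, -0.806, -0.591, 0.587], [0.0, 0.0, 0.0, 1.0]]
```

View pics/top0.png

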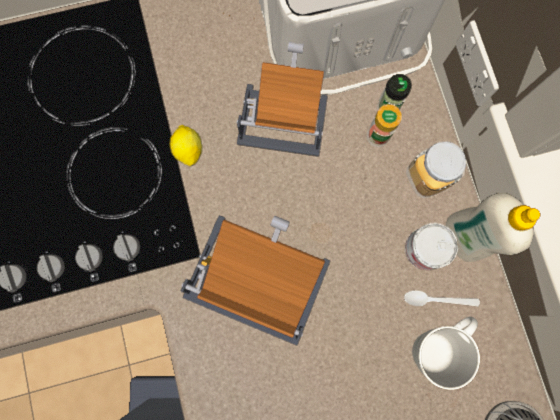

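View pics/side0.png

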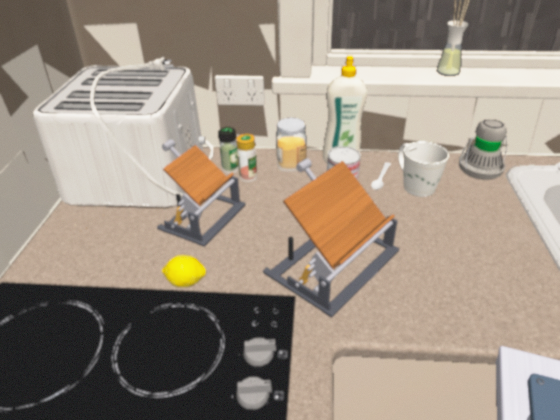

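The top view shows the wide stand's board centred near (262,277), with its grip at (280,224). In the side view the grip is at (306,168). Next I'll get the board corners and grip blobs and triangulate them.

```bash
cat >h.py <<'E'
import cv2,numpy as np
from cell import *
def ray(n,p,c=None):
    c=c or get_calibration(n);T=np.array(c['cam_to_world']);d=T[:3,:3]@[(p[0]-c['cx'])/c['fx'],(p[1]-c['cy'])/c['fy'],1]
    return T[:3,3],d/np.linalg.norm(d)
def tri(a,b):
    (o,d),(p,e)=ray('top',a),ray('side',b)
    t=np.linalg.lstsq(np.c_[d,-e],p-o,rcond=None)[0];u,v=o+t[0]*d,p+t[1]*e
    return (u+v)/2,np.linalg.norm(u-v)
def plane(n,p,z):
    o,d=ray(n,p);return o+d*(z-o[2])/d[2]
E
python3 - <<'E'
from h import *
out=[]
for n,(x0,y0,w,h),g in(('top',(170,200,180,150),(280,224)),('side',(255,140,170,170),(306,168))):
    im=cv2.imread(f'pics/{n}0.png');hsv=cv2.cvtColor(im,cv2.COLOR_BGR2HSV)
    m=cv2.inRange(hsv,(3,150,60),(18,255,255));k=np.zeros_like(m);k[y0:y0+h,x0:x0+w]=m[y0:y0+h,x0:x0+w]
    c=max(cv2.findContours(k,0,2)[0],key=cv2.contourArea)
    print(n,cv2.contourArea(c),cv2.approxPolyDP(cv2.convexHull(c),4,True)[:,0].tolist())
    out.append(cv2.resize(im[g[1]-28:g[1]+28,g[0]-35:g[0]+35],None,fx=10,fy=10,interpolation=cv2.INTER_CUBIC)[:, :700])
    print('origin',g[0]-35,g[1]-28)
o=np.hstack([cv2.resize(i,(400,320)) for i in out]);cv2.imwrite('pics/grip.png',o)
E
```

```text
top 8458.5 [[224, 220], [323, 260], [292, 336], [198, 297]]
origin 245 196
side 5453.0 [[342, 163], [391, 217], [333, 266], [285, 201]]
origin 271 140
```

View pics/grip.png

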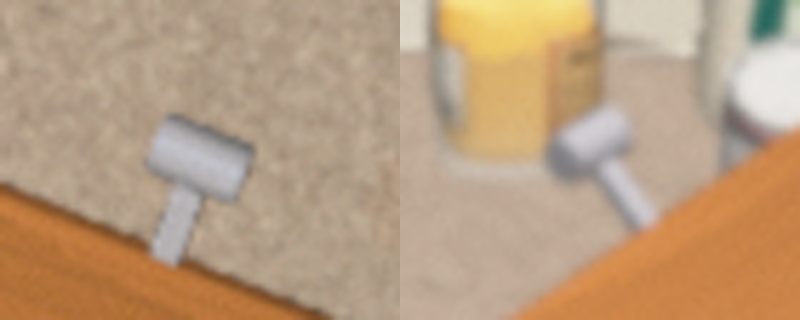

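The crop shows the grip bar centred at about (279.7,223) in the top view and (303.8,164.6) in the side view.

```bash
python3 - <<'E'
from h import *
G,e=tri((279.7,223),(303.8,164.6));print('grip',G.round(4),e)
T=[(224,220),(323,260),(292,336),(198,297)];S=[(285,201),(342,163),(391,217),(333,266)]
P=[tri(a,b) for a,b in zip(T,S)]
for p,e in P:print(p.round(4),round(e,4))
P=[p for p,_ in P]
y=(P[0]-P[1])[:2]; y2=(P[3]-P[2])[:2];print('w',np.linalg.norm(y),np.linalg.norm(y2),np.degrees(np.arctan2(*y)),np.degrees(np.arctan2(*y2)))
bar=np.array([plane('top',p,G[2])[:2] for p in((279.7-7.5,223-3),(279.7+7.5,223+3))])
Y=y+y2;Y/=np.linalg.norm(Y);X=np.array([Y[1],-Y[0]]);print('X',X,'yaw',np.degrees(np.arctan2(X[1],X[0])))
a=np.arcsin((G[2]-.062)/.172);print('a',a);H=G[:2]-X*.172*np.cos(a);print('H',H)
s=get_state();from scipy.spatial.transform import Rotation as R
print(R.from_quat(s['orientation']).as_matrix().round(3).tolist(), s['tcp_pos'],s['q'])
E
```

```text
grip [ 0.5005 -0.2911  0.1711] 0.0012667858799020153
[ 0.5076 -0.21    0.1493] 0.0031
[ 0.4487 -0.3539  0.1476] 0.0039
[ 0.3422 -0.3095  0.0822] 0.0035
[ 0.4054 -0.1631  0.0782] 0.0113
w 0.15551904298471808 0.15950175709518383 22.24510988440341 23.35727603446058
X [ 0.92180752 -0.3876479 ] yaw -22.808223572775507
a 0.6874036485210946
H [ 0.37796679 -0.23953333]
[[-0.915, 0.403, -0.001], [0.403, 0.915, -0.001], [-0.0, -0.001, -1.0]] [0.27184877 0.61739258 0.23051872] [-1.23981166  0.57645522  0.02482967  1.43783799 -0.01497136  1.12898232
 -0.05653204]
```

The grip is at (0.5005, -0.291, 0.171), which gives board angle 0.69 (second notch). The width check gives 156–160 mm, and the stand's yaw is -22.8°. The tool y-axis already lies within 1° of the hinge line, so I can move now.

Emit:
jog_arm(increments=[{"grip": 1,"travel": [-0.03,-0.018,-0.01],"turn": 0},{"grip": 1,"travel": [-0.07,-0.041,-0.02],"turn": 0},{"grip": 1,"travel": [-0.11,-0.065,-0.03],"turn": 0},{"grip": 1,"travel": [-0.15,-0.088,-0.04],"turn": 0},{"grip": 1,"travel": [-0.19,-0.112,-0.05],"turn": 0},{"grip": 1,"travel": [-0.23,-0.135,-0.06],"turn": 0},{"grip": 1,"travel": [-0.27,-0.16,-0.07],"turn": 0},{"grip": 1,"travel": [-0.3,-0.18,-0.07],"turn": 0},{"grip": 1,"travel": [-0.325,-0.21,-0.07],"turn": 0},{"grip": 1,"travel": [-0.345,-0.245,-0.07],"turn": 0}])

```text
time: 1.1
tcp_pos: [0.4898, 0.2529, 0.3008]
orientation: [0.206, 0.979, -0.0, -0.0]
ft_force: [1.5, 0.3, 0.4]
grip_width: 0.0851
grip_force: 0.0
```

Emit:
jog_arm(increments=[{"grip": 1,"travel": [-0.019,-0.041,0],"turn": 0},{"grip": 1,"travel": [-0.038,-0.082,0],"turn": 0},{"grip": 1,"travel": [-0.057,-0.123,0],"turn": 0},{"grip": 1,"travel": [-0.076,-0.164,0],"turn": 0},{"grip": 1,"travel": [-0.095,-0.205,0],"turn": 0},{"grip": 1,"travel": [-0.114,-0.246,0],"turn": 0},{"grip": 1,"travel": [-0.133,-0.287,0],"turn": 0},{"grip": 1,"travel": [-0.152,-0.328,0],"turn": 0},{"grip": 1,"travel": [-0.17,-0.365,0],"turn": 0},{"grip": 1,"travel": [-0.186,-0.4,0],"turn": 0}])

```text
time: 2.1
tcp_pos: [0.4976, -0.1885, 0.3012]
orientation: [0.206, 0.979, -0.0, -0.0]
ft_force: [2.0, 0.2, 0.4]
grip_width: 0.0855
grip_force: 0.0
```

Emit:
jog_arm(increments=[{"grip": 1,"travel": [-0.015,-0.03,0.0],"turn": 0},{"grip": 1,"travel": [-0.027,-0.06,0.01],"turn": 0},{"grip": 1,"travel": [-0.037,-0.08,0.02],"turn": -0.1},{"grip": 1,"travel": [-0.044,-0.094,0.035],"turn": -0.16},{"grip": 1,"travel": [-0.044,-0.094,0.05],"turn": -0.16},{"grip": 1,"travel": [-0.044,-0.094,0.065],"turn": -0.16},{"grip": 1,"travel": [-0.044,-0.094,0.08],"turn": -0.16},{"grip": 1,"travel": [-0.044,-0.094,0.08],"turn": -0.16},{"grip": 1,"travel": [-0.044,-0.094,0.08],"turn": -0.16},{"grip": 1,"travel": [-0.044,-0.094,0.08],"turn": -0.16}])

```text
time: 3.1
tcp_pos: [0.5008, -0.2905, 0.2221]
orientation: [0.198, 0.98, -0.0, 0.0]
ft_force: [-0.2, -0.7, -0.2]
grip_width: 0.0852
grip_force: 0.0
```

```bash
python3 - <<'E'
from h import *
c=get_calibration('wrist');im=read_camera('wrist');cv2.imwrite('pics/w1.png',im[:,:,::-1])
T=np.array(c['cam_to_world']);q=np.linalg.inv(T)@[.5005,-.2911,.1711,1]
print(T.round(3).tolist(),c['fx']*q[0]/q[2]+c['cx'],c['fy']*q[1]/q[2]+c['cy'],c['fx'],c['cx'],c['cy'])
s=get_state();print(s['tcp_pos'],s['orientation'])
E
```

```text
[[0.389, 0.876, 0.286, 0.427], [0.921, -0.37, -0.12, -0.26], [0.0, 0.31, -0.951, 0.366], [0.0, 0.0, 0.0, 1.0]] 278.9551742701554 232.22053511956054 291.10145270748546 278.859010835588 210.76149642303426
[ 0.50080965 -0.29049912  0.2221485 ] [ 1.97670094e-01  9.80268392e-01 -1.66801191e-04  6.20340346e-04]
```

View pics/w1.png

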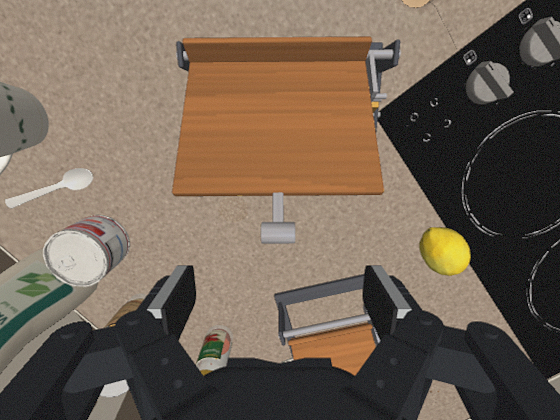

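The wrist view shows the grip at (278,232), against a predicted (279,232), and it is square to the fingers. I'll descend and close.

Emit:
jog_arm(increments=[{"grip": 1,"travel": [0,0,0.02],"turn": 0},{"grip": 1,"travel": [0,0,0.04],"turn": 0},{"grip": 1,"travel": [0,0,0.06],"turn": 0},{"grip": 1,"travel": [0,0,0.072],"turn": 0},{"grip": 1,"travel": [0,0,0.072],"turn": 0},{"grip": 0.1,"travel": [0,0,0.072],"turn": 0},{"grip": 0.1,"travel": [0,0,0.072],"turn": 0},{"grip": 0.1,"travel": [0,0,0.072],"turn": 0},{"grip": 0.1,"travel": [0,0,0.072],"turn": 0},{"grip": 0.1,"travel": [0,0,0.072],"turn": 0}])

```text
time: 4.15
tcp_pos: [0.5006, -0.2913, 0.1499]
orientation: [0.198, 0.98, -0.001, 0.001]
ft_force: [-0.8, -4.9, 1.0]
grip_width: 0.0229
grip_force: 58.9
```

Emit:
jog_arm(increments=[{"grip": 0.1,"travel": [0.0045,0,-0.0052],"turn": 0},{"grip": 0.1,"travel": [0.0092,0,-0.0103],"turn": 0},{"grip": 0.1,"travel": [0.0141,0,-0.0151],"turn": 0},{"grip": 0.1,"travel": [0.0191,0,-0.0197],"turn": 0},{"grip": 0.1,"travel": [0.0244,0,-0.0242],"turn": 0},{"grip": 0.1,"travel": [0.0298,0,-0.0284],"turn": 0},{"grip": 0.1,"travel": [0.0354,0,-0.0324],"turn": 0},{"grip": 0.1,"travel": [0.0412,0,-0.0362],"turn": 0},{"grip": 0.1,"travel": [0.0471,0,-0.0397],"turn": 0},{"grip": 0.1,"travel": [0.0531,0,-0.043],"turn": 0}])

```text
time: 5.15
tcp_pos: [0.4515, -0.271, 0.193]
orientation: [0.198, 0.98, -0.001, 0.001]
ft_force: [0.6, -6.4, -1.4]
grip_width: 0.0226
grip_force: 59.0
```

Emit:
jog_arm(increments=[{"grip": 0.1,"travel": [0.0062,0,-0.0031],"turn": 0},{"grip": 0.1,"travel": [0.0124,0,-0.0059],"turn": 0},{"grip": 0.1,"travel": [0.0188,0,-0.0084],"turn": 0},{"grip": 0.1,"travel": [0.0253,0,-0.0108],"turn": 0},{"grip": 0.1,"travel": [0.0319,0,-0.0128],"turn": 0},{"grip": 0.1,"travel": [0.0385,0,-0.0146],"turn": 0},{"grip": 0.1,"travel": [0.0452,0,-0.0161],"turn": 0},{"grip": 0.1,"travel": [0.052,0,-0.0173],"turn": 0},{"grip": 0.1,"travel": [0.0605,0,-0.0185],"turn": 0},{"grip": 0.1,"travel": [0.0605,0,-0.0185],"turn": 0}])

```text
time: 6.15
tcp_pos: [0.3954, -0.2478, 0.2119]
orientation: [0.198, 0.98, -0.001, 0.001]
ft_force: [0.1, -6.8, -0.8]
grip_width: 0.0229
grip_force: 59.0
```

```bash
python3 - <<'E'
from h import *
im=read_camera('side')[:,:,::-1]
cv2.imwrite('pics/s2.png',cv2.resize(im[130:330,240:440],None,fx=3,fy=3,interpolation=cv2.INTER_CUBIC))
s=get_state();print(s['tcp_pos'],s['ft_force'],s['time'])
E
```

```text
[ 0.39565824 -0.2479027   0.21179066] [-1.06871929 -8.86938601  0.19354555] 6.2
```

View pics/s2.png

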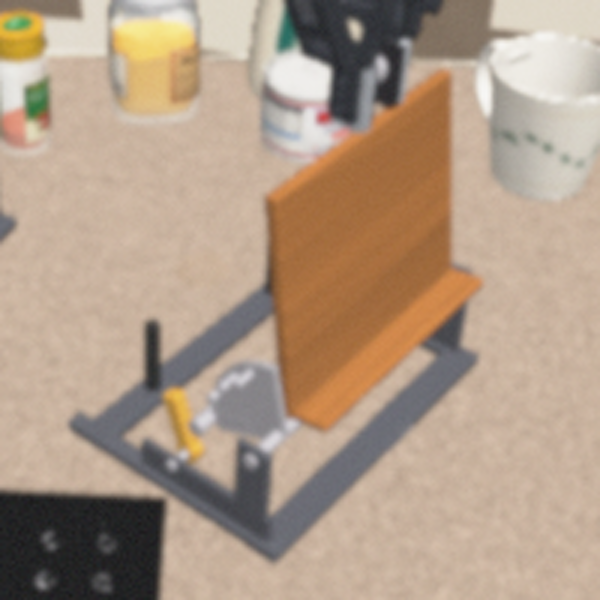

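The side view shows the board upright with the brass pawl tipped left, away from the disc (base at (190,455), tip at (175,393) in the crop), so it has let go. I'll lower gently.

Emit:
jog_arm(increments=[{"grip": 0.1,"travel": [-0.0085,0,0.0012],"turn": 0},{"grip": 0.1,"travel": [-0.0153,0,0.0024],"turn": 0},{"grip": 0.1,"travel": [-0.022,0,0.0039],"turn": 0},{"grip": 0.1,"travel": [-0.0286,0,0.0057],"turn": 0},{"grip": 0.1,"travel": [-0.0352,0,0.0077],"turn": 0},{"grip": 0.1,"travel": [-0.0417,0,0.0101],"turn": 0},{"grip": 0.1,"travel": [-0.0481,0,0.0126],"turn": 0},{"grip": 0.1,"travel": [-0.0543,0,0.0154],"turn": 0},{"grip": 0.1,"travel": [-0.0605,0,0.0185],"turn": 0},{"grip": 0.1,"travel": [-0.0665,0,0.0218],"turn": 0}])

```text
time: 7.2
tcp_pos: [0.4563, -0.2729, 0.1893]
orientation: [0.198, 0.98, -0.0, -0.0]
ft_force: [-3.2, -4.6, 3.0]
grip_width: 0.0229
grip_force: 59.4
```

```bash
python3 -c "
import numpy as np
for a0 in(1.05,.65,.25):
  for a in a0-.04*np.arange(1,11):
    a=max(a,0);print(round(a,2),*(.172*(np.array([np.cos(a0)-np.cos(a),np.sin(a0)-np.sin(a)]))).round(4))"
```

```text
1.01 -0.0059 0.0035
0.97 -0.0116 0.0073
0.93 -0.0172 0.0113
0.89 -0.0227 0.0155
0.85 -0.0279 0.02
0.81 -0.033 0.0246
0.77 -0.0379 0.0295
0.73 -0.0426 0.0345
0.69 -0.0471 0.0397
0.65 -0.0513 0.0451
0.61 -0.0041 0.0056
0.57 -0.0079 0.0113
0.53 -0.0115 0.0171
0.49 -0.0148 0.0231
0.45 -0.018 0.0293
0.41 -0.0208 0.0355
0.37 -0.0234 0.0419
0.33 -0.0258 0.0484
0.29 -0.0279 0.0549
0.25 -0.0297 0.0615
0.21 -0.0016 0.0067
0.17 -0.0029 0.0135
0.13 -0.0039 0.0203
0.09 -0.0047 0.0271
0.05 -0.0051 0.034
0.01 -0.0053 0.0408
0 -0.0053 0.0426
0 -0.0053 0.0426
0 -0.0053 0.0426
0 -0.0053 0.0426
```

Emit:
jog_arm(increments=[{"grip": 0.1,"travel": [-0.0059,0,0.0035],"turn": 0},{"grip": 0.1,"travel": [-0.0116,0,0.0073],"turn": 0},{"grip": 0.1,"travel": [-0.0172,0,0.0113],"turn": 0},{"grip": 0.1,"travel": [-0.0227,0,0.0155],"turn": 0},{"grip": 0.1,"travel": [-0.0279,0,0.02],"turn": 0},{"grip": 0.1,"travel": [-0.033,0,0.0246],"turn": 0},{"grip": 0.1,"travel": [-0.0379,0,0.0295],"turn": 0},{"grip": 0.1,"travel": [-0.0426,0,0.0345],"turn": 0},{"grip": 0.1,"travel": [-0.0471,0,0.0397],"turn": 0},{"grip": 0.1,"travel": [-0.0513,0,0.0451],"turn": 0}])

```text
time: 8.2
tcp_pos: [0.5039, -0.2926, 0.1438]
orientation: [0.198, 0.98, -0.0, -0.0]
ft_force: [-1.4, -4.5, 1.4]
grip_width: 0.0232
grip_force: 58.6
```

Emit:
jog_arm(increments=[{"grip": 0.1,"travel": [-0.0041,0,0.0056],"turn": 0},{"grip": 0.1,"travel": [-0.0079,0,0.0113],"turn": 0},{"grip": 0.1,"travel": [-0.0115,0,0.0171],"turn": 0},{"grip": 0.1,"travel": [-0.0148,0,0.0231],"turn": 0},{"grip": 0.1,"travel": [-0.018,0,0.0293],"turn": 0},{"grip": 0.1,"travel": [-0.0208,0,0.0355],"turn": 0},{"grip": 0.1,"travel": [-0.0234,0,0.0419],"turn": 0},{"grip": 0.1,"travel": [-0.0258,0,0.0484],"turn": 0},{"grip": 0.1,"travel": [-0.0279,0,0.0549],"turn": 0},{"grip": 0.1,"travel": [-0.0297,0,0.0615],"turn": 0}])

```text
time: 9.2
tcp_pos: [0.5314, -0.3039, 0.082]
orientation: [0.198, 0.98, -0.0, -0.0]
ft_force: [-3.3, -4.2, 1.1]
grip_width: 0.0225
grip_force: 58.6
```

Emit:
jog_arm(increments=[{"grip": 0.1,"travel": [-0.0016,0,0.0067],"turn": 0},{"grip": 0.1,"travel": [-0.0029,0,0.0135],"turn": 0},{"grip": 0.1,"travel": [-0.0039,0,0.0203],"turn": 0},{"grip": 0.1,"travel": [-0.0046,0,0.026],"turn": 0},{"grip": 0.1,"travel": [-0.005,0,0.031],"turn": 0},{"grip": 0.1,"travel": [-0.0052,0,0.035],"turn": 0},{"grip": 0.1,"travel": [-0.0053,0,0.038],"turn": 0},{"grip": 0.1,"travel": [-0.0053,0,0.04],"turn": 0},{"grip": 0.1,"travel": [-0.0053,0,0.041],"turn": 0},{"grip": 0.1,"travel": [-0.0053,0,0.041],"turn": 0}])

```text
time: 10.2
tcp_pos: [0.5363, -0.306, 0.043]
orientation: [0.198, 0.98, -0.0, 0.0]
ft_force: [-7.2, -0.6, 20.7]
grip_width: 0.0228
grip_force: 60.8
```

An upward force of 20 N with the grip at about 63 mm means the board is on its flat stop. I'll ease off, open and retreat straight up.

Emit:
jog_arm(increments=[{"grip": 0.1,"travel": [0,0,-0.001],"turn": 0},{"grip": 0.1,"travel": [0,0,-0.0015],"turn": 0},{"grip": 0.5,"travel": [0,0,-0.0015],"turn": 0},{"grip": 1,"travel": [0,0,-0.0015],"turn": 0},{"grip": 1,"travel": [0,0,-0.0015],"turn": 0},{"grip": 1,"travel": [0,0,-0.0015],"turn": 0},{"grip": 1,"travel": [0,0,-0.0015],"turn": 0},{"grip": 1,"travel": [0,0,-0.01],"turn": 0},{"grip": 1,"travel": [0,0,-0.025],"turn": 0},{"grip": 1,"travel": [0,0,-0.045],"turn": 0}])

```text
time: 11.2
tcp_pos: [0.5362, -0.3052, 0.0867]
orientation: [0.198, 0.98, 0.0, -0.001]
ft_force: [0.2, -0.6, 0.0]
grip_width: 0.0855
grip_force: 0.0
```

Emit:
jog_arm(increments=[{"grip": 1,"travel": [0,0,-0.03],"turn": 0},{"grip": 1,"travel": [0,0,-0.06],"turn": 0},{"grip": 1,"travel": [0,0,-0.09],"turn": 0},{"grip": 1,"travel": [0,0,-0.12],"turn": 0},{"grip": 1,"travel": [0,0,-0.15],"turn": 0},{"grip": 1,"travel": [0,0,-0.18],"turn": 0},{"grip": 1,"travel": [0,0,-0.2],"turn": 0},{"grip": 1,"travel": [0,0,-0.21],"turn": 0},{"grip": 1,"travel": [0,0,-0.21],"turn": 0},{"grip": 1,"travel": [0,0,-0.21],"turn": 0}])

```text
time: 12.2
tcp_pos: [0.5362, -0.3052, 0.2956]
orientation: [0.198, 0.98, 0.0, -0.001]
ft_force: [0.5, -0.0, 0.2]
grip_width: 0.0855
grip_force: 0.0
```

```bash
python3 - <<'E'
from h import *
im=read_camera('side')[:,:,::-1]
cv2.imwrite('pics/s3.png',cv2.resize(im[100:340,130:430],None,fx=2.5,fy=2.5,interpolation=cv2.INTER_CUBIC))
s=get_state();print(s['tcp_pos'],s['ft_force'],s['time'],s['grip_width'])
E
```

```text
[ 0.53608969 -0.3050944   0.29515772] [0.48673575 0.16591999 0.32877688] 12.25 0.0852713500246573
```

View pics/s3.png

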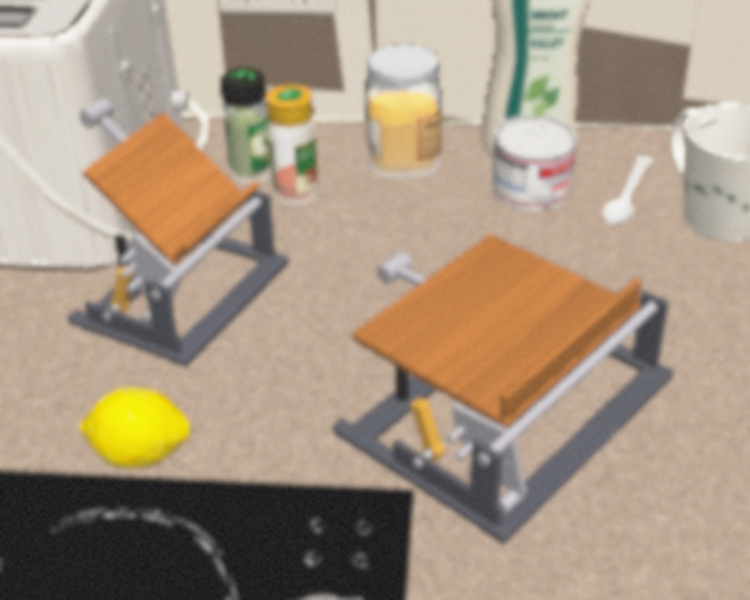

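The side view shows the wide board flat with its grip at (397,267) in the crop and the pawl tipped back at (428,427). The narrow stand is still propped and the gripper is clear, so I'm handing in.

```bash
python3 -c "from cell import *;print(finish_job())"
```

```text
the job is handed in; nothing more can be done
None
```

The wide stand is folded flat and released with its pawl tipped back, the narrow stand is still propped as it was, and I handed the job in at about 12 s; no verdict came back.

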